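# Rack the art-room table after class

## Robot

A 6-joint arm with a two-finger parallel gripper is mounted at the origin on the work surface. World frame = base frame: x ahead of the robot, y to its left, z up, the work surface at z = 0. Lengths are in m, angles in rad, forces in N, time in s.
With the tool pointing down it reaches from about 0.35 to 0.975 m from the base axis. Payload 4.9 kg.
Tool frame: the origin (TCP) lies at the very end of the fingers, on their centre line; the grasp point (between the pads) lies 19 mm behind it (ctrl.grip_point_offset is the distance from the TCP to the grasp point, in m); z points along the fingers, y is the line along which they close (so a half turn about z gives the same grasp; the last joint's range is limited). The gripper opens to 85 mm and grips with 20 to 120 N. Pads are 22 mm wide; open, the fingers measure 114 mm over their backs; the gripper's body (76 mm by 85 mm) begins 54 mm behind the grasp point. The pads swing forward as they close: fully open they stand 13 mm farther back than shut.
Start: joints at [1.015, 0.053, 1.613, -0, 1.476, -0.119], TCP at [0.264, 0.566, 0.231] pointing down, gripper open.
Joint ranges: [-3.01, 3.01], [-1.01, 2.22], [0.06, 2.58], [-1.02, 4.17], [0.09, 2.62], [-3.14, 3.14]. Speed limits (rad/s): [2.57, 2.57, 3.14, 3.14, 3.14, 3.14].

## Interface

Orientations are given as a rotation vector (axis times angle).
In Python, from station import ctrl gives the robot as it stands.
- The arm moves only by the tool send_rows, never from a script. Its argument "rows" is a list of rows, each a list of 3 entries, a list of its own where there are three numbers: the finger opening in cm, from 0 to 8.54, then the shift along the tool's x, y, z in cm, then the turn about the tool's z in degrees. A call has 1 to 10 rows; each row shifts and turns the commanded pose from where the row before left it, along the tool's axes as they then stand; what a row does not reach is not made up. A row lasts 1/8 s, in which the tool goes at most 62.5 mm and 10.7 degrees, less where a joint would pass 70% of its speed; a pose out of reach is approached as far as the arm can. A call with a gripper value outside its range is refused whole. The fingers move at their own pace and stop on an object; "newtons" is the grip in N (left out, the last holds). Time passes only in rows, so rows that do not move let the fingers close. It gives the time, the measured TCP pose, the force, the opening and the grip force at its end, in the units of the state.
- ctrl.get_obs(): the state, without advancing time (a new reading comes with each control period).
- ctrl.get_image(name): name is "scene" or "top" or "wrist"; returns a dict with "frame" (420x560x3 uint8, red, green, blue), "range_z" (420x560 float32, m along the optical axis (not along the pixel's ray), 0 where there is no reading), "fx", "fy", "cx", "cy" (pixels), "cam_to_world" (4x4, takes a point from camera to world coordinates). Camera axes: x right, y down, z forward; pixel columns grow to the right and rows downward; lengths in m; the calibration is good to about 2 mm. The wrist camera is an equidistant fisheye: a pixel r from the principal point sees the ray r / f radians off the axis. A picture is of the moment at which its call begins.
- ctrl.finish_job(): hands the job in; it is judged then, once.
The state is a dict: "t": time; "q": joint angles; "dq": joint speeds; "effort": joint torques, N m; "tool_pos": TCP position; "tool_rot": TCP orientation; "contact_force": force on the tool from outside, world axes, zero at the start; "wrist_torque": the same for the moment, N m; "opening": finger opening in m; "grip_force": force on a finger pad.
Only numpy, scipy, OpenCV 4.12 (cv2) and the standard library are available. Lean on these libraries where they do the work, as an engineer would, in place of code of your own. Each camera call takes 0.05 s, during which the arm holds its last target. There are 200 camera calls.

## Task

Clear up after the art class: stand the two squeeze bottles in the rack with two equal round pockets, the big jar in the wide pocket and the small jar in the narrow pocket of the jar rack, and the printing stamp in the rack with the rectangular pocket, rubber face down. Everything must end upright, sitting on the bottom of its pocket and let go. Do not knock over the rinsing cup.

Things in the scene. Friction and masses are not known exactly. Their poses are not given: they have to be found in the camera images.
- bottle_a_center (a point): White upright squeeze bottle with a pointed nozzle and a grey band, one of two alike (interchangeable). Round body 40 mm in diameter and 70 mm tall, then a 34 mm collar to 78 mm and the narrow nozzle to 100 mm. About 0.12 kg. The point is at its centre, 50 mm above its foot; z up.
- bottle_b_center (a point): White upright squeeze bottle with a pointed nozzle and a grey band, one of two alike (interchangeable). Round body 40 mm in diameter and 70 mm tall, then a 34 mm collar to 78 mm and the narrow nozzle to 100 mm. About 0.12 kg. The point is at its centre, 50 mm above its foot; z up.
- big_jar_center (a point): Upright round big jar, white with a grey screw lid: 62 mm in diameter (lid and body), 66 mm tall in all, the lid being the top 22 mm. About 0.2 kg. The point is at its centre, 33 mm above its foot; z up.
- small_jar_center (a point): Upright round small jar, white with a grey screw lid: 46 mm in diameter (lid and body), 62 mm tall in all, the lid being the top 22 mm. About 0.1 kg. The point is at its centre, 31 mm above its foot; z up.
- stamp_center (a point): Wooden block-printing stamp standing on its rubber face: base 80 mm (its x) by 50 mm (its y) and 20 mm high, on it an upright wooden grip 56 mm long (along x) and 20 mm thick (along y) that reaches 70 mm above its foot. About 0.15 kg. The point is at its centre, 35 mm above its foot; z up.
- bottle_rack: Rack for the squeeze bottles. Plywood block fixed to the table, 84 mm (x) by 160 mm (y), 24 mm high; two equal round pockets, 56 mm in diameter, centred 42 mm either side of the centre along its y. Pocket floors are 6 mm above the table, pockets 18 mm deep. Origin under the block's centre, on the table.
- jar_rack: Rack for the jars. Plywood block fixed to the table, 100 mm (x) by 190 mm (y), 24 mm high; two unequal round pockets: the wide one, 78 mm in diameter, is centred at y = -45 mm, the narrow one, 62 mm in diameter, at y = +50 mm. Pocket floors are 6 mm above the table, pockets 18 mm deep. Origin under the block's centre, on the table.
- stamp_rack: Rack for the stamp. Plywood block fixed to the table, 140 mm (x) by 110 mm (y), 24 mm high; one rectangular pocket in the middle, 96 mm (x) by 66 mm (y). Pocket floors are 6 mm above the table, pockets 18 mm deep. Origin under the block's centre, on the table.
- rinse_cup: A loose empty white ceramic rinsing cup, round, 60 mm wide at the rim and 75 mm tall, standing between two of the racks; a bystander that must stay standing. Origin at its foot; z up.

How it is judged:
At the end, for the whole second after the job is handed in: Both bottles in pockets of the bottle rack, big jar in the wide and small jar in the narrow pocket, stamp along its pocket (0.25 rad, either way): each within 11 mm of the pocket centre in x and y, 5 mm of its seated height, 0.12 rad of upright, at rest; the cup stands (((x of bottle_a_center in the frame of bottle_rack between -0.011 and 0.011 m and y of bottle_a_center in the frame of bottle_rack between -0.053 and -0.031 m and z of bottle_a_center in the frame of bottle_rack between 0.051 and 0.061 m) or (x of bottle_a_center in the frame of bottle_rack between -0.011 and 0.011 m and y of bottle_a_center in the frame of bottle_rack between 0.031 and 0.053 m and z of bottle_a_center in the frame of bottle_rack between 0.051 and 0.061 m)) and ((x of bottle_b_center in the frame of bottle_rack between -0.011 and 0.011 m and y of bottle_b_center in the frame of bottle_rack between -0.053 and -0.031 m and z of bottle_b_center in the frame of bottle_rack between 0.051 and 0.061 m) or (x of bottle_b_center in the frame of bottle_rack between -0.011 and 0.011 m and y of bottle_b_center in the frame of bottle_rack between 0.031 and 0.053 m and z of bottle_b_center in the frame of bottle_rack between 0.051 and 0.061 m)) and x of big_jar_center in the frame of jar_rack between -0.011 and 0.011 m and y of big_jar_center in the frame of jar_rack between -0.056 and -0.034 m and z of big_jar_center in the frame of jar_rack between 0.034 and 0.044 m and x of small_jar_center in the frame of jar_rack between -0.011 and 0.011 m and y of small_jar_center in the frame of jar_rack between 0.039 and 0.061 m and z of small_jar_center in the frame of jar_rack between 0.032 and 0.042 m and x of stamp_center in the frame of stamp_rack between -0.011 and 0.011 m and y of stamp_center in the frame of stamp_rack between -0.011 and 0.011 m and z of stamp_center in the frame of stamp_rack between 0.036 and 0.046 m and angle between the x axis of stamp_center and the x axis of stamp_rack, either way round below 0.25 rad and angle between each of bottle_a_center, bottle_b_center, big_jar_center, small_jar_center, stamp_center's own z axis and vertical below 0.12 rad and linear speed of each of bottle_a, bottle_b, big_jar, small_jar, stamp below 0.03 m/s and angle between rinse_cup's own z axis and vertical below 0.2 rad); the robot touches nothing.
It fails at once if the rinsing cup is knocked over (angle between rinse_cup's own z axis and vertical above 0.6 rad).
It also fails if it takes over 128 s, if anything falls off the work surface, if the arm or the gripper's body presses on something with over 40 N, if the wrist force passes 120 N, or if a joint passes its speed limit or range.

## Working session

There is one attempt and no reset: what is moved stays moved. The work goes in short steps, Python scripts to look and compute and a tool call to move; the robot and the scene stay as the last step left them, time stands still between calls to the robot, and variables do not carry over. Pictures are saved under pics/ and viewed, at most 14 in all, crops included, and the job is handed in when it is done.

Besides the shell and the picture viewer there is one more tool, called after "Call:" by a JSON object that holds its "fn" and its "kwargs". send_rows: Moves the arm, as the interface text tells. Its arguments: {"type":"object","properties":{"rows":{"type":"array","items":{"type":"array"}},"newtons":{"type":"number"}},"required":["rows"]}

```bash
mkdir -p pics; cat > h.py <<'E'
import numpy as np,cv2
from station import ctrl
def grab(n,f=None):
    im=ctrl.get_image(n)
    if f: cv2.imwrite('pics/'+f,im['frame'][:,:,::-1])
    return im
def cloud(im):
    z=im['range_z'];v,u=np.mgrid[:z.shape[0],:z.shape[1]]
    P=np.stack([(u-im['cx'])/im['fx']*z,(v-im['cy'])/im['fy']*z,z],-1)
    T=np.array(im['cam_to_world']);return P@T[:3,:3].T+T[:3,3]
E
python3 - <<'E'
from h import *
for n in('top','scene'):
    im=grab(n,n+'.png');print(n,im['fx'],np.round(im['cam_to_world'],3).tolist())
    np.savez(n+'.npz',**im)
print(ctrl.get_obs())
E
```

```text
top 382.8434304416294 [[-0.024, -0.983, 0.18, 0.332], [-0.999, 0.029, 0.027, -0.012], [-0.032, -0.179, -0.983, 1.089], [0.0, 0.0, 0.0, 1.0]]
scene 417.5221939833793 [[0.38, 0.751, -0.54, 1.025], [0.925, -0.317, 0.21, -0.183], [-0.014, -0.579, -0.815, 0.825], [0.0, 0.0, 0.0, 1.0]]
{'t': 0.1, 'q': array([ 1.01500224e+00,  5.33067982e-02,  1.61421108e+00, -3.40816063e-05,
        1.47602007e+00, -1.18983197e-01]), 'dq': array([ 9.30980314e-04, -1.71334371e-03, -2.69693823e-03, -8.77479385e-04,
        2.55632972e-03,  3.00433857e-05]), 'effort': array([-2.12844693e-04, -3.94905460e+01, -3.71363354e+01, -1.52633365e-04,
        3.93009585e-03, -1.44249634e-05]), 'tool_pos': array([0.26409078, 0.56580859, 0.23014359]), 'tool_rot': array([-6.80561138e-01, -3.06636398e+00,  2.90046397e-03]), 'contact_force': array([ 0.51388512, -0.00231191,  0.83645913]), 'wrist_torque': array([0.02429322, 0.00363308, 0.02243958]), 'grip_force': 0.0, 'opening': 0.08544121457406487}
```

View pics/top.png

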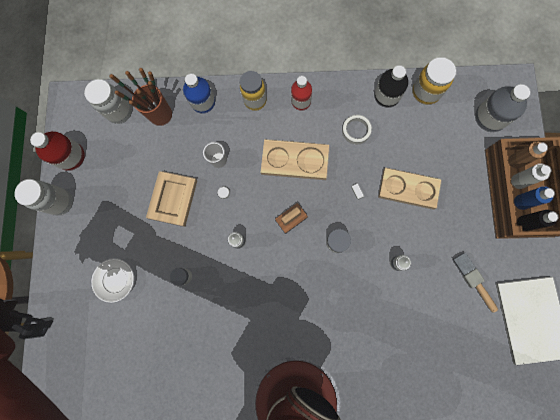

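View pics/scene.png

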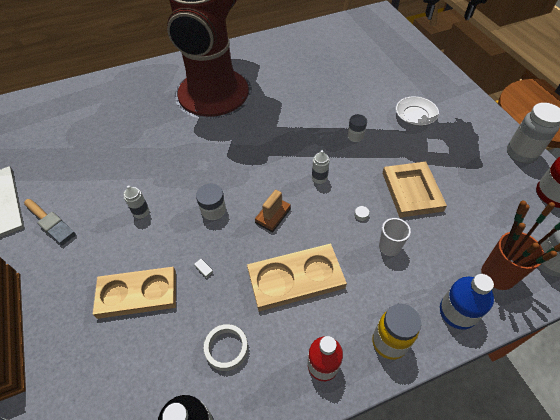

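The top view shows the jar rack at (295,159), bottle rack (410,188), stamp rack (172,198), big jar (338,237), small jar in shadow (179,276), bottles at (236,240) and (402,262), stamp (291,217) and cup (214,153). The scene view agrees. Next I measure from the depth clouds.

```bash
python3 - <<'E'
from h import *
im=dict(np.load('top.npz'));P=cloud(im)
print('table z',np.median(P[300:330,400:440,2]))
items=dict(botB=(402,262),botA=(236,240),big=(338,237),small=(179,276),stamp=(291,217),cup=(214,153),cap=(223,192),eraser=(358,190))
for n,(u,v) in items.items():
    W=P[v-25:v+26,u-25:u+26].reshape(-1,3);z=W[:,2]
    m=(z>.012)&(z<.13)&(np.hypot(*(W[:,:2]-P[v,u,:2]).T)<.065)
    W=W[m]
    if len(W)<5: print(n,P[v,u]);continue
    zt=np.percentile(W[:,2],98)
    T=W[W[:,2]>zt-.01]
    r=cv2.minAreaRect((T[:,:2]*1000).astype(np.float32));ra=cv2.minAreaRect((W[:,:2]*1000).astype(np.float32))
    print(n,'ztop',zt.round(3),'top',np.round(r[0]),np.round(r[1]),round(r[2]),'all',np.round(ra[0]),np.round(ra[1]),round(ra[2]))
hsv=cv2.cvtColor(im['frame'],cv2.COLOR_RGB2HSV)
for n,(u,v) in dict(bot_rack=(410,188),jar_rack=(295,159),stamp_rack=(172,198)).items():
    s=np.s_[v-40:v+41,u-45:u+46]
    W=P[s];m=(W[...,2]>.017)&(W[...,2]<.03)&(hsv[s][...,1]>60)
    n_,l,st,_=cv2.connectedComponentsWithStats(m.astype(np.uint8));k=1+st[1:,4].argmax()
    W=W[l==k];r=cv2.minAreaRect((W[:,:2]*1000).astype(np.float32));print(n,np.median(W[:,2]).round(3),np.round(r[0],1),np.round(r[1],1),round(r[2],1))
E
```

```text
table z -0.00012661048803253028
botB ztop 0.097 top [ 359. -288.] [19. 16.] 27 all [ 357. -288.] [39. 39.] 62
botA ztop 0.099 top [430. 151.] [18. 13.] 90 all [429. 151.] [38. 40.] 90
big ztop 0.07 top [ 421. -127.] [59. 59.] 89 all [ 420. -126.] [59. 59.] 43
small ztop 0.066 top [335. 305.] [45. 43.] 5 all [335. 305.] [45. 44.] 47
stamp ztop 0.072 top [491.   1.] [20. 56.] 34 all [491.   1.] [50. 80.] 35
cup ztop 0.077 top [672. 211.] [58. 57.] 44 all [673. 211.] [57. 58.] 69
cap ztop 0.019 top [572. 195.] [31. 30.] 85 all [572. 195.] [31. 30.] 85
eraser ztop 0.026 top [ 562. -220.] [73. 32.] 85 all [ 561. -216.] [81. 41.] 85
bot_rack 0.024 [ 566.6 -338.4] [160.8  85.6] 75.7
jar_rack 0.024 [663.2 -14.8] [189.8 101.9] 83.1
stamp_rack 0.024 [557.7 344. ] [111.9 140.3] 76.0
```

Call:
{"fn": "send_rows", "kwargs": {"rows": [[8.5,[0,0,0],-8.34],[8.5,[0,0,0],-8.34],[8.5,[0,0,0],-8.35],[8.5,[-1.0,-3.7,1.1],0],[8.5,[-1.0,-3.7,1.1],0],[8.5,[-1.0,-3.7,1.1],0],[8.5,[-1.0,-3.7,1.1],0],[8.5,[-1.0,-3.7,1.1],0],[8.5,[-1.0,-3.8,1.1],0],[8.5,[-1.1,-3.8,1.1],0]], "newtons": 40}}

```text
t: 1.35
tool_pos: [0.3352, 0.3039, 0.1535]
tool_rot: [0.001, -3.141, 0.001]
contact_force: [0.3, -0.7, 0.1]
opening: 0.0855
grip_force: 0.0
```

```bash
python3 - <<'E'
from h import *
im=grab('wrist','w1.png');print(im['fx'],im['cx'],im['cy'],np.round(im['cam_to_world'],3).tolist())
E
```

```text
325.19226210127806 283.1932481924907 206.2072946021796 [[-0.0, 0.958, 0.287, 0.261], [1.0, 0.0, -0.001, 0.304], [-0.001, 0.287, -0.958, 0.295], [0.0, 0.0, 0.0, 1.0]]
```

View pics/w1.png

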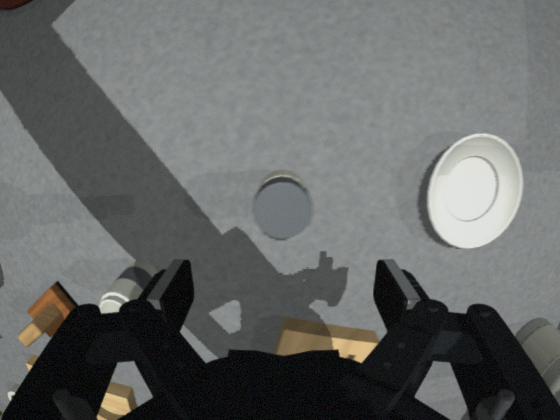

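Wrist view: the small jar lid is centred at (283,208), which casts to x≈0.335, y≈0.304, agreeing with the top view. The bowl at (475,190) is clear of the fingers.

Call:
{"fn": "send_rows", "kwargs": {"rows": [[8.5,[0,0.1,4.0],0],[8.5,[0,0,4.0],0],[8.5,[0,0,3.0],0],[8.5,[0,0,1.5],0],[8.5,[0,0,0],0],[3.5,[0,0,0],0],[3.5,[0,0,0],0],[3.5,[0,0,0],0],[3.5,[0,0,0],0],[3.5,[0,0,0],0]], "newtons": 40}}

```text
t: 2.65
tool_pos: [0.3365, 0.3069, 0.0309]
tool_rot: [-0.0, 3.139, 0.002]
contact_force: [-0.9, -2.1, 7.5]
opening: 0.045
grip_force: 41.0
```

Call:
{"fn": "send_rows", "kwargs": {"rows": [[3.5,[0,0,-2],0],[3.5,[0,0,-4],0],[3.5,[0,0,-4],0],[3.5,[-2.0,-1.6,-4],0],[3.5,[-4.0,-3.4,0],0],[3.5,[-4.0,-3.4,0],0],[3.5,[-4.0,-3.4,0],0],[3.5,[-4.0,-3.4,0],0],[3.5,[-4.0,-3.4,0],0],[3.5,[-4.0,-3.4,0],0]]}}

```text
t: 3.9
tool_pos: [0.5964, 0.0851, 0.1691]
tool_rot: [-0.0, -3.142, -0.001]
contact_force: [0.5, -0.2, -1.1]
opening: 0.0449
grip_force: 41.2
```

Call:
{"fn": "send_rows", "kwargs": {"rows": [[3.5,[-4.0,-3.3,0],0],[3.5,[-3.3,-3.3,0],0],[3.5,[0,0,0],0],[3.5,[0,0,0],0]]}}

```text
t: 4.4
tool_pos: [0.6679, 0.0206, 0.1687]
tool_rot: [-0.0, -3.14, -0.001]
contact_force: [0.7, 0.9, -1.1]
opening: 0.0451
grip_force: 41.3
```

Call:
{"fn": "send_rows", "kwargs": {"rows": [[3.5,[-0.1,1.4,1],0],[3.5,[0,0,4],0],[3.5,[0,0,4],0],[3.5,[0,0,2],0],[3.5,[0,0,1],0],[3.5,[0,0,1],0],[3.5,[0,0,0],0],[3.5,[0,0,0],0]]}}

```text
t: 5.4
tool_pos: [0.6703, 0.0342, 0.0406]
tool_rot: [0.0, 3.14, -0.0]
contact_force: [0.5, -0.4, -0.9]
opening: 0.045
grip_force: 41.3
```

Call:
{"fn": "send_rows", "kwargs": {"rows": [[3.5,[0,0,0.3],0],[3.5,[0,0,0],0],[6.5,[0,0,0],0],[6.5,[0,0,0],0],[6.5,[0,0,0],0],[6.5,[0,0,-2.0],0],[6.5,[0,0,-4.5],0],[6.5,[0,0,-5],0],[8.5,[4,1.9,0],0],[8.5,[4,2,0],0]]}}

```text
t: 6.65
tool_pos: [0.5898, 0.0735, 0.1545]
tool_rot: [0.001, 3.137, 0.0]
contact_force: [-1.2, 0.6, 0.6]
opening: 0.085
grip_force: 0.0
```

Call:
{"fn": "send_rows", "kwargs": {"rows": [[8.5,[4,2,0],0],[8.5,[4,2,0],0],[8.5,[4,2,0],0],[8.5,[4,1.8,0],0],[8.5,[0,0,0],0],[8.5,[0,0,0],0]]}}

```text
t: 7.4
tool_pos: [0.4304, 0.1513, 0.1528]
tool_rot: [-0.0, 3.139, 0.0]
contact_force: [0.1, -0.3, 0.2]
opening: 0.0851
grip_force: 0.0
```

Call:
{"fn": "send_rows", "kwargs": {"rows": [[8.5,[0,0,4.0],0],[8.5,[0,0,4.0],0],[8.5,[0,0,2.4],0],[8.5,[0,0,1.0],0],[8.5,[0,0,0],0],[3.0,[0,0,0],0],[3.0,[0,0,0],0],[3.0,[0,0,0],0],[3.0,[0,0,0],0],[3.0,[0,0,0],0]], "newtons": 40}}

```text
t: 8.65
tool_pos: [0.4303, 0.1514, 0.0385]
tool_rot: [-0.0, 3.14, 0.0]
contact_force: [-0.4, -0.7, 6.0]
opening: 0.0391
grip_force: 40.3
```

Call:
{"fn": "send_rows", "kwargs": {"rows": [[3.0,[0,0,-2],0],[3.0,[0,0,-4],0],[3.0,[0,0,-4],0],[3.0,[-0.7,-1.9,-3],0],[3.0,[-1.2,-4,0],0],[3.0,[-1.3,-4,0],0],[3.0,[-1.3,-4,0],0],[3.0,[-1.3,-4,0],0],[3.0,[-1.3,-4,0],0],[3.0,[-1.3,-4,0],0]]}}

```text
t: 9.9
tool_pos: [0.5133, -0.1088, 0.1666]
tool_rot: [-0.0, -3.141, -0.001]
contact_force: [0.7, 0.2, -0.0]
opening: 0.0391
grip_force: 40.5
```

Call:
{"fn": "send_rows", "kwargs": {"rows": [[3.0,[-1.3,-4,0],0],[3.0,[-1.3,-4,0],0],[3.0,[-1.3,-4,0],0],[3.0,[-1.3,-4,0],0],[3.0,[-1.1,-3,0],0],[3.0,[0,0,0],0],[3.0,[0,0,0],0]]}}

```text
t: 10.78
tool_pos: [0.576, -0.2969, 0.1665]
tool_rot: [0.0, -3.14, -0.002]
contact_force: [-0.7, 1.1, -0.8]
opening: 0.0387
grip_force: 40.6
```

Descend 12 cm to just above the floor (seated TCP ≈ 44.5 mm).

Call:
{"fn": "send_rows", "kwargs": {"rows": [[3.0,[-0.1,-0.1,3],0],[3.0,[0,0,4],0],[3.0,[0,0,3],0],[3.0,[0,0,1],0],[3.0,[0,0,0.9],0],[3.0,[0,0,0],0],[3.0,[0,0,0],0]]}}

```text
t: 11.65
tool_pos: [0.5783, -0.2991, 0.0498]
tool_rot: [-0.0, 3.14, -0.002]
contact_force: [-0.3, -0.6, -0.8]
opening: 0.0387
grip_force: 40.6
```

Call:
{"fn": "send_rows", "kwargs": {"rows": [[3.0,[0,0,0.4],0],[3.0,[0,0,0.1],0],[3.0,[0,0,0],0],[6,[0,0,0],0],[6,[0,0,0],0],[6,[0,0,0],0],[6,[0,0,-2],0],[6,[0,0,-4.5],0],[6,[0,0,-4.5],0],[8.5,[2,0.1,0],0]]}}

```text
t: 12.9
tool_pos: [0.561, -0.2998, 0.1614]
tool_rot: [-0.001, 3.131, -0.011]
contact_force: [0.2, -0.2, 0.0]
opening: 0.0759
grip_force: 0.0
```

Call:
{"fn": "send_rows", "kwargs": {"rows": [[8.5,[4,0.2,0],0],[8.5,[4,0.2,0],0],[8.5,[4,0.2,0],0],[8.5,[4,0.2,0],0],[8.5,[4,0.2,0],0],[8.5,[0,0,0],0],[8.5,[0,0,0],0]]}}

```text
t: 13.78
tool_pos: [0.3582, -0.2882, 0.1547]
tool_rot: [0.0, 3.14, -0.003]
contact_force: [0.3, 0.7, 0.3]
opening: 0.085
grip_force: 0.0
```

Call:
{"fn": "send_rows", "kwargs": {"rows": [[8.5,[0,0,4.0],0],[8.5,[0,0,4.0],0],[8.5,[0,0,2.6],0],[8.5,[0,0,1.0],0],[8.5,[0,0,0],0],[3.0,[0,0,0],0],[3.0,[0,0,0],0],[3.0,[0,0,0],0],[3.0,[0,0,0],0],[3.0,[0,0,0],0]], "newtons": 40}}

```text
t: 15.02
tool_pos: [0.3581, -0.2885, 0.0385]
tool_rot: [0.0, 3.14, -0.003]
contact_force: [0.3, -1.7, 6.2]
opening: 0.0391
grip_force: 39.8
```

Call:
{"fn": "send_rows", "kwargs": {"rows": [[3.0,[0,0,-2],0],[3.0,[0,0,-4],0],[3.0,[0,0,-4],0],[3.0,[0,0,-4],0],[3.0,[-2,-1.1,0],0],[3.0,[-4,-2,0],0],[3.0,[-4,-2,0],0],[3.0,[-4,-2,0],0],[3.0,[-3.8,-2,0],0],[3.0,[-2,0,0],0]]}}

```text
t: 16.27
tool_pos: [0.5564, -0.3793, 0.1756]
tool_rot: [-0.001, -3.14, -0.002]
contact_force: [-0.6, 0.5, -0.7]
opening: 0.0389
grip_force: 40.4
```

```bash
python3 - <<'E'
from h import *
grab('scene','s2.png')
E
```

```text
(no output)
```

View pics/s2.png

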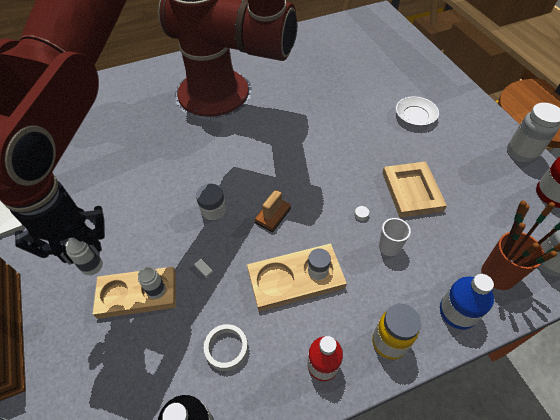

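The first bottle (150,280) and small jar (319,263) stand in their pockets. The second bottle hangs at (80,252), above the free pocket.

Call:
{"fn": "send_rows", "kwargs": {"rows": [[3.0,[0,0,4],0],[3.0,[0,0,4],0],[3.0,[0,0,3],0],[3.0,[0,0,1],0],[3.0,[0,0,0.9],0],[3.0,[0,0,0.1],0],[3.0,[0,0,0],0],[3.0,[0,0,0],0]]}}

```text
t: 17.32
tool_pos: [0.5561, -0.3792, 0.0486]
tool_rot: [-0.0, 3.14, -0.002]
contact_force: [1.1, -0.5, -1.5]
opening: 0.0393
grip_force: 40.5
```

Call:
{"fn": "send_rows", "kwargs": {"rows": [[3.0,[0,0,0.3],0],[3.0,[0,0,0.1],0],[3.0,[0,0,0],0],[5.5,[0,0,0],0],[5.5,[0,0,0],0],[5.5,[0,0,0],0],[5.5,[0,0,-2],0],[5.5,[0,0,-4.5],0],[5.5,[0,0,-4.5],0],[8.5,[1.5,2.2,0],0]]}}

```text
t: 18.58
tool_pos: [0.5436, -0.3598, 0.1616]
tool_rot: [0.001, 3.132, -0.013]
contact_force: [-0.5, -0.2, 0.5]
opening: 0.0715
grip_force: 0.0
```

Call:
{"fn": "send_rows", "kwargs": {"rows": [[8.5,[2,3.8,0],0],[8.5,[2,3.8,0],0],[8.5,[2,3.8,0],0],[8.5,[2,3.8,0],0],[8.5,[2,3.8,0],0],[8.5,[2,4,0],0],[8.5,[0,0,0],0],[8.5,[0,0,0],0]]}}

```text
t: 19.58
tool_pos: [0.4211, -0.1272, 0.1547]
tool_rot: [-0.0, 3.139, -0.002]
contact_force: [0.8, -0.9, 0.1]
opening: 0.0847
grip_force: 0.0
```

```bash
python3 - <<'E'
from h import *
im=grab('wrist','w2.png');print(np.round(im['cam_to_world'],3)[:3,3])
E
```

```text
[ 0.347 -0.127  0.296]
```

View pics/w2.png

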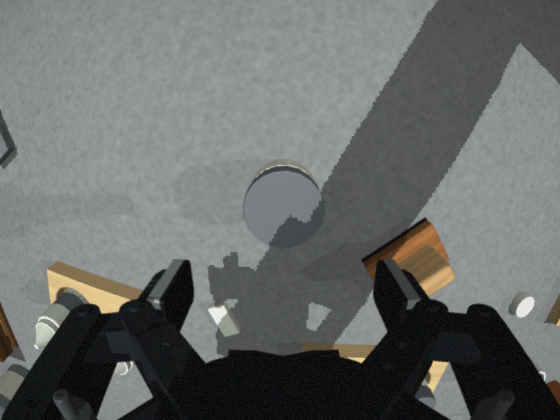

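Wrist view: the big jar lid is centred at (283,207), between the fingers. Go down.

Call:
{"fn": "send_rows", "kwargs": {"rows": [[8.5,[0,0,4.0],0],[8.5,[0,0,4.0],0],[8.5,[0,0,3.4],0],[8.5,[0,0,1.0],0],[8.5,[0,0,0],0],[5.0,[0,0,0],0],[5.0,[0,0,0],0],[5.0,[0,0,0],0],[5.0,[0,0,0],0],[5.0,[0,0,0],0]], "newtons": 50}}

```text
t: 20.88
tool_pos: [0.4222, -0.1275, 0.0314]
tool_rot: [-0.0, 3.138, -0.003]
contact_force: [-0.0, 1.0, 5.9]
opening: 0.061
grip_force: 54.7
```

Call:
{"fn": "send_rows", "kwargs": {"rows": [[5,[0,0,-2],0],[5,[0,0,-4],0],[5,[0,0,-4],0],[5,[0,0,-4],0],[5,[-3,0.8,0],0],[5,[-4,1.2,0],0],[5,[-4,1.2,0],0],[5,[-4,1.2,0],0],[5,[-4,1.2,0],0],[5,[-4,1.2,0],0]]}}

```text
t: 22.12
tool_pos: [0.6512, -0.058, 0.1686]
tool_rot: [0.001, -3.14, -0.0]
contact_force: [-0.1, -1.1, -2.3]
opening: 0.0608
grip_force: 54.9
```

Call:
{"fn": "send_rows", "kwargs": {"rows": [[5,[-0.6,0,0],0],[5,[0,0,0],0],[5,[0,0,0],0]]}}

```text
t: 22.5
tool_pos: [0.6554, -0.059, 0.1691]
tool_rot: [-0.001, -3.141, 0.0]
contact_force: [-0.4, 0.2, -1.8]
opening: 0.0608
grip_force: 54.9
```

Call:
{"fn": "send_rows", "kwargs": {"rows": [[5,[-0.2,0,4],0],[5,[0,0,4],0],[5,[0,0,3],0],[5,[0,0,1],0],[5,[0,0,0.8],0],[5,[0,0,0],0],[5,[0,0,0],0]]}}

```text
t: 23.38
tool_pos: [0.6595, -0.0589, 0.043]
tool_rot: [-0.0, 3.139, -0.001]
contact_force: [-0.9, -0.3, -2.2]
opening: 0.0605
grip_force: 54.9
```

Call:
{"fn": "send_rows", "kwargs": {"rows": [[5,[0,0,0.4],0],[5,[0,0,0.1],0],[5,[0,0,0],0],[7.6,[0,0,0],0],[7.6,[0,0,0],0],[7.6,[0,0,-1],0],[7.6,[0,0,-3],0],[7.6,[0,0,-4],0],[7.6,[0,0,-4],0],[7.6,[2.8,1,0],0]]}}

```text
t: 24.62
tool_pos: [0.6342, -0.0497, 0.1628]
tool_rot: [0.001, 3.131, -0.003]
contact_force: [-0.4, -0.8, -0.9]
opening: 0.0761
grip_force: 0.0
```

Call:
{"fn": "send_rows", "kwargs": {"rows": [[7,[3.5,1.2,0],0],[7,[3.5,1.2,0],0],[7,[3.5,1.2,0],0],[7,[3.5,1.4,0],0],[6,[0,0,0],9.3],[6,[0,0,0],9.3],[6,[0,0,0],9.3],[6,[0,0,0],9.3],[6,[0,0,0],9.3],[6,[0,0,0],9.0]]}}

```text
t: 25.88
tool_pos: [0.4906, 0.0013, 0.1571]
tool_rot: [1.469, 2.776, 0.001]
contact_force: [0.2, -0.0, 0.4]
opening: 0.0598
grip_force: 0.0
```

Call:
{"fn": "send_rows", "kwargs": {"rows": [[6,[0,0,0],0],[6,[0,0,0],0]]}}

```text
t: 26.12
tool_pos: [0.4905, 0.0013, 0.1566]
tool_rot: [1.459, 2.781, 0.0]
contact_force: [-0.2, 0.2, 0.4]
opening: 0.06
grip_force: 0.0
```

```bash
python3 - <<'E'
from h import *
im=grab('wrist','w3.png');print(np.round(im['cam_to_world'],3).tolist())
E
```

```text
[[0.823, 0.544, 0.163, 0.448], [0.568, -0.788, -0.238, 0.061], [-0.0, 0.288, -0.958, 0.299], [0.0, 0.0, 0.0, 1.0]]
```

View pics/w3.png

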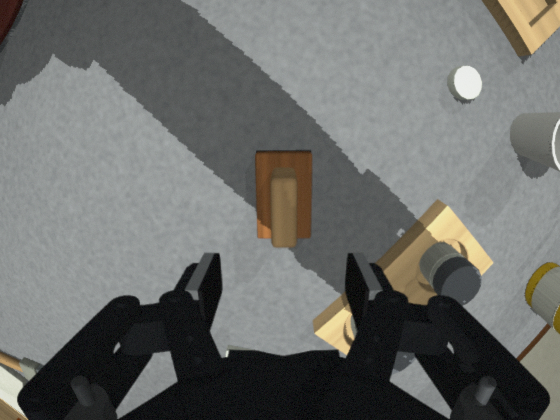

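Wrist view: the stamp grip is centred at (284,210) and runs straight along the tool's x. The alignment is good.

Call:
{"fn": "send_rows", "kwargs": {"rows": [[6,[0,0,4.0],0],[6,[0,0,4.0],0],[6,[0,0,3.4],0],[6,[0,0,1.0],0],[6,[0,0,0],0],[1,[0,0,0],0],[1,[0,0,0],0],[1,[0,0,0],0],[1,[0,0,0],0],[1,[0,0,0],0]], "newtons": 50}}

```text
t: 27.42
tool_pos: [0.4916, 0.0011, 0.0338]
tool_rot: [1.462, 2.778, 0.001]
contact_force: [-1.4, 0.1, 6.6]
opening: 0.0196
grip_force: 49.9
```

Call:
{"fn": "send_rows", "kwargs": {"rows": [[1,[0,0,-2],0],[1,[0,0,-4],0],[1,[0,0,-4],0],[1,[0,0,-4],0],[1,[0,0,0],-8.4],[1,[0,0,0],-8.4],[1,[0,0,0],-8.4],[1,[0,0,0],-8.4],[1,[0,0,0],-8.4],[1,[0,0,0],0]]}}

```text
t: 28.68
tool_pos: [0.49, 0.0014, 0.1717]
tool_rot: [-0.372, -3.118, -0.0]
contact_force: [0.1, 0.4, -1.7]
opening: 0.0194
grip_force: 49.1
```

Call:
{"fn": "send_rows", "kwargs": {"rows": [[1,[0,0,0],0],[1,[0,0,0],0]]}}

```text
t: 28.92
tool_pos: [0.4903, 0.0013, 0.1722]
tool_rot: [-0.371, -3.119, -0.0]
contact_force: [0.2, 0.2, -1.0]
opening: 0.0193
grip_force: 49.1
```

```bash
python3 - <<'E'
from h import *
from scipy.spatial.transform import Rotation as R
o=ctrl.get_obs();r=R.from_rotvec(o['tool_rot']).as_matrix()
print(np.degrees(np.arctan2(r[1,1],r[0,1])),o['tool_pos'],o['opening'])
print('shift cm in tool axes',r.T@(np.array([.5577,.344,o['tool_pos'][2]])-o['tool_pos'])*100)
E
```

```text
76.44296716796177 [0.49033129 0.00134143 0.17217826] 0.019286123108262027
shift cm in tool axes [ 1.48320580e+00  3.48903208e+01 -2.84845704e-05]
```

Call:
{"fn": "send_rows", "kwargs": {"rows": [[1,[0.1,2,0],0],[1,[0.2,4,0],0],[1,[0.2,4,0],0],[1,[0.2,4,0],0],[1,[0.2,4,0],0],[1,[0.2,4,0],0],[1,[0.2,4,0],0],[1,[0.2,4,0],0],[1,[0.2,3.5,0],0],[1,[0,1.4,0],0]]}}

```text
t: 30.18
tool_pos: [0.5553, 0.3462, 0.172]
tool_rot: [-0.367, -3.12, 0.0]
contact_force: [0.4, 0.4, -2.4]
opening: 0.0195
grip_force: 49.3
```

Call:
{"fn": "send_rows", "kwargs": {"rows": [[1,[0,0,1],0],[1,[0,0,4],0],[1,[0,0,4],0],[1,[0,0,2.0],0],[1,[0,0,0],0],[1,[0,0,0],0]]}}

```text
t: 30.92
tool_pos: [0.5566, 0.3449, 0.0643]
tool_rot: [0.37, 3.117, 0.002]
contact_force: [-0.9, -0.1, -1.3]
opening: 0.0195
grip_force: 49.3
```

```bash
python3 - <<'E'
from h import *
grab('scene','s3.png')
E
```

```text
(no output)
```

View pics/s3.png

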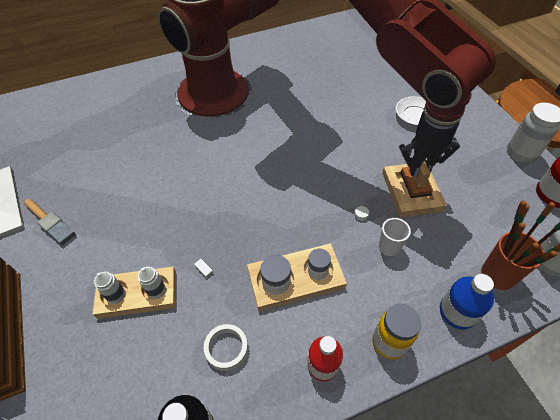

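Both bottles and both jars are seated. The stamp is over its pocket at (417,185), aligned. Lower, release, retreat.

Call:
{"fn": "send_rows", "kwargs": {"rows": [[1,[0,0,1.2],0],[1,[0,0,0.9],0],[1,[0,0,0.3],0],[1,[0,0,0],0],[4.5,[0,0,0],0],[4.5,[0,0,0],0],[4.5,[0,0,-1],0],[4.5,[0,0,-3],0],[4.5,[0,0,-4],0],[4.5,[0,0,-4],0]]}}

```text
t: 32.22
tool_pos: [0.5553, 0.3446, 0.16]
tool_rot: [0.369, 3.12, 0.0]
contact_force: [0.2, -0.0, -0.3]
opening: 0.0449
grip_force: 0.0
```

Call:
{"fn": "send_rows", "kwargs": {"rows": [[4.5,[4,0,-3],0],[4.5,[5,0,0],0],[4.5,[5,0,0],0],[4.5,[3,0,0],0],[4.5,[0,0,0],0],[4.5,[0,0,0],0]]}}

```text
t: 32.98
tool_pos: [0.3908, 0.3843, 0.1889]
tool_rot: [0.369, 3.119, 0.001]
contact_force: [0.5, -0.4, -0.1]
opening: 0.0449
grip_force: 0.0
```

```bash
python3 - <<'E'
from h import *
im=grab('top','t4.png');P=cloud(im).reshape(-1,3)
for n,(x,y,lo,hi) in dict(b1=(.577,-.298,.095,.115),b2=(.556,-.379,.095,.115),big=(.658,-.06,.065,.08),small=(.669,.035,.06,.075),stamp=(.558,.344,.066,.09),cup=(.672,.211,.06,.09)).items():
    W=P[(np.hypot(P[:,0]-x,P[:,1]-y)<.05)&(P[:,2]>lo)&(P[:,2]<hi)]
    r=cv2.minAreaRect((W[:,:2]*1000).astype(np.float32))
    print(n,len(W),'target',x*1000,y*1000,np.round(r[0]),np.round(r[1]),round(r[2]),'z',np.percentile(W[:,2],[50,98]).round(3))
E
```

```text
b1 29 target 577.0 -298.0 [ 577. -298.] [15. 14.] 74 z [0.099 0.109]
b2 26 target 556.0 -379.0 [ 555. -379.] [15. 12.] 54 z [0.098 0.107]
big 380 target 658.0 -60.0 [657. -58.] [60. 61.] 65 z [0.072 0.076]
small 211 target 669.0 35.0 [668.  35.] [42. 45.] 88 z [0.068 0.072]
stamp 157 target 558.0 344.0 [556. 345.] [20. 56.] 77 z [0.075 0.079]
cup 156 target 672.0 211.0 [673. 210.] [58. 57.] 3 z [0.072 0.079]
```

View pics/t4.png

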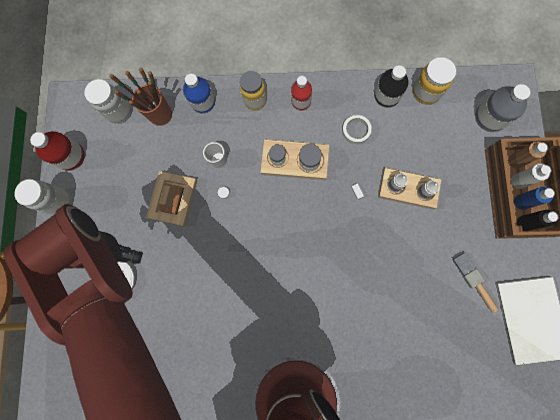

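All five objects sit within about 2 mm of their pocket centres at the right heights. The cup at (214,153) still stands, and the gripper is clear.

```bash
python3 -c "
from station import ctrl
print(ctrl.finish_job())"
```

```text
the job is handed in; nothing more can be done
None
```

The job is handed in: both bottles, both jars and the stamp stand in their pockets within about 2 mm of centre in the last camera check, the cup is still standing, and the arm finished clear at about 33 s; no verdict was returned.

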